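# Close up the cold-store garnish station

## Robot

A 7-joint arm with a two-finger parallel gripper is mounted at the origin on the work surface. World frame = base frame: x ahead of the robot, y to its left, z up, the work surface at z = 0. Lengths are in m, angles in rad, forces in N, time in s.
With the tool pointing down it reaches from about 0.35 to 0.9 m from the base axis. Payload 19.9 kg.
Tool frame: the origin (TCP) lies at the very end of the fingers, on their centre line; the grasp point (between the pads) lies grip_point_offset behind it (grip_point_offset is the distance from the TCP to the grasp point, in m); z points along the fingers, y is the line along which they close (so a half turn about z gives the same grasp; the last joint's range is limited). The gripper opens to 85 mm and grips with 20 to 120 N. Pads are 22 mm wide; open, the fingers measure 114 mm over their backs; the gripper's body (76 mm by 85 mm) begins 54 mm behind the grasp point. The pads swing forward as they close: fully open they stand 13 mm farther back than shut.
Start: joints at [1.218, 0.417, -0.01, 1.614, 0.005, 1.111, -0.053], TCP at [0.191, -0.595, 0.231] pointing down, gripper open.
Joint ranges: [-2.81, 2.81], [-0.39, 2.02], [-1.27, 1.25], [0.06, 2.57], [-1.19, 4.33], [0.19, 2], [-2.82, 2.82]. Speed limits (rad/s): [1.89, 1.89, 2.39, 2.39, 3.01, 3.01, 3.01].

## Interface

Orientations are given as a 3x3 rotation matrix whose columns are the frame's x, y, z axes.
In Python, from station import observe, capture, calibration, job_done, grip_point_offset gives the robot as it stands.
- The arm moves only by the tool step_arm, never from a script. Its argument "increments" is one flat list of numbers, 5 for each row, row after row: the finger opening in mm, from 0 to 85.4, then the shift along the world's x, y, z in units of 60 mm (1.0 is 60 mm), then the turn about the world's z in units of 8 degrees (1.0 is 8 degrees). In form: [grip, tx, ty, tz, turn, grip, tx, ty, tz, turn, ...]. A call has 1 to 8 rows; each row shifts and turns the commanded pose from where the row before left it; what a row does not reach is not made up. A row lasts 1/8 s, in which the tool goes at most 62.5 mm and 10.7 degrees, less where a joint would pass 70% of its speed; a pose out of reach is approached as far as the arm can. A call is refused whole if a number of a shift passes 1 or a number of a turn 1, either way. A call with a gripper value outside its range is refused whole. The fingers move at their own pace and stop on an object; the grip force is fixed at half the most. Time passes only in rows, so rows that do not move let the fingers close. It gives the time, the measured TCP pose, the force, the opening and the grip force at its end, in the units of the state.
- observe(): the state, without advancing time (a new reading comes with each control period).
- capture(name): name is "scene" or "top" or "wrist"; returns the picture (384x512x3 uint8, red, green, blue); there is no depth.
- calibration(name): a dict with "fx", "fy", "cx", "cy" (pixels), "rvec" (rotation vector, rad) and "tvec" (3), from world to camera coordinates, as OpenCV has them. Camera axes: x right, y down, z forward; pixel columns grow to the right and rows downward; lengths in m; the calibration is good to about 2 mm. A picture is of the moment at which its call begins: read the wrist's pose just before it. calibration takes no time and is no camera call; for the wrist camera it gives the pose at the moment of the call.
- job_done(): hands the job in; it is judged then, once.
The state is a dict: "clock": time; "joint_pos": joint angles; "joint_velocities": joint speeds; "joint_efforts": joint torques, N m; "tcp_pos": TCP position; "orientation": TCP orientation; "contact_force": force on the tool from outside, world axes, zero at the start; "torque": the same for the moment, N m; "opening": finger opening in m; "grip_force": force on a finger pad.
Only numpy, scipy, OpenCV 4.12 (cv2) and the standard library are available. Lean on these libraries where they do the work, as an engineer would, in place of code of your own. Each camera call takes 0.05 s, during which the arm holds its last target. There are 200 camera calls.

## Task

Close up the station for the night: put each of the four loose lids on the container it fits - the large round, small round and square tubs, and the open middle well of the steel rail - so that every lid sits fully home and flat. Do not push the tubs about or tip them, and do not disturb the two lids already on the rail when you set the oblong lid between them.

Things in the scene. Friction and masses are not known exactly. Their poses are not given: they have to be found in the camera images.
- big_lid: Loose white round lid, the larger one, lying on the table: flange 116 mm in diameter, 5 mm thick, 10 mm above the origin; under it a plug 80 mm in diameter, 10 mm deep; on top a round black knob 24 mm in diameter, 32 mm tall, top 47 mm above the origin. About 0.17 kg. Origin: centre of the plug's underside, z up. Home: origin 52 mm above the container's underside.
- small_lid: Loose white round lid, the smaller one, lying on the table: flange 88 mm in diameter, 5 mm thick, 10 mm above the origin; under it a plug 53 mm in diameter, 10 mm deep; on top a round black knob 24 mm in diameter, 32 mm tall, top 47 mm above the origin. About 0.11 kg. Origin: centre of the plug's underside, z up. Home: origin 52 mm above the container's underside.
- square_lid: Loose white square lid lying on the table: flange 100 x 100 mm, 5 mm thick, 10 mm above the origin; under it a plug 64 x 64 mm, 10 mm deep; sides along x and y; on top a black bar grip 16 (x) x 40 (y) mm, 32 mm tall, top 47 mm above the origin. About 0.16 kg. Origin: centre of the plug's underside, z up. Home: origin 52 mm above the container's underside.
- oblong_lid: Loose white oblong lid lying on the table: flange 118 (x) x 84 (y) mm, 5 mm thick, 10 mm above the origin; under it a plug 88 x 56 mm, 10 mm deep; on top a black bar grip 16 (x) x 40 (y) mm, 32 mm tall, top 47 mm above the origin. 0.16 kg. Origin: centre of the plug's underside, z up. Home: origin 52 mm above the container's underside. There its x lies along the rail's x (either way round), 6 mm from each neighbour.
- big_tub: Open round steel tub of cherry tomatoes, the larger round one: outside 104 mm in diameter, mouth 96 mm, wall 4 mm, rim 62 mm above its underside. Loose, about 0.7 kg. Food over 12 mm below the rim. Origin: centre of its underside, z up.
- small_tub: Open round steel tub of olives, the smaller round one: outside 76 mm in diameter, mouth 68 mm, wall 4 mm, rim 62 mm above its underside. Loose, about 0.5 kg. Food over 12 mm below the rim. Origin: centre of its underside, z up.
- square_tub: Open square steel tub of mushrooms: outside 88 x 88 mm, mouth 80 x 80 mm, wall 4 mm, rim 62 mm above its underside. Loose, about 0.7 kg. Food over 12 mm below the rim. Origin: centre of its underside, z up, sides along x and y.
- rail: Fixed steel garnish rail, 142 (x) x 284 (y) mm, top face 62 mm above its underside, three wells in a row along y, 90 mm apart, mouths 100 (x) x 68 (y) mm. Both outer wells are covered; the middle one is open (sprouts over 12 mm below the top). Origin: centre of its underside, straight below the middle well's centre, z up.
- left_lid: White oblong lid like the loose one (flange 118 x 84 mm, black bar grip 16 (x) x 40 (y) mm, 32 mm tall, top 47 mm above the origin), already lying, loose, on the rail's well at +y of the middle one. Origin: centre of the plug's underside, z up. Leave as it is.
- right_lid: White oblong lid like the loose one (flange 118 x 84 mm, black bar grip 16 (x) x 40 (y) mm, 32 mm tall, top 47 mm above the origin), already lying, loose, on the rail's well at -y of the middle one. Origin: centre of the plug's underside, z up. Leave as it is.
There are look-alikes about, which are no part of the job. Leave any green look-alike of the big_lid alone.

How it is judged:
At the end, for the whole second after the job is handed in: Each lid lies at rest on its own container, centred within 12 mm, level within 0.07 rad, its origin 47 to 56 mm above the container's underside. Tubs upright (0.07 rad) and within 25 mm of their start; the two lids already on the rail level (0.07 rad) and within 8 mm of theirs (horizontal distance between big_lid and big_tub below 0.012 m and z of big_lid in the frame of big_tub between 0.047 and 0.056 m and angle between each of big_lid, big_tub, small_lid, small_tub, square_lid, square_tub, oblong_lid, left_lid, right_lid's own z axis and vertical below 0.07 rad and linear speed of each of big_lid, small_lid, square_lid, oblong_lid below 0.02 m/s and distance of each of big_tub, small_tub, square_tub from where it was at the start of the episode below 0.025 m and horizontal distance between small_lid and small_tub below 0.012 m and z of small_lid in the frame of small_tub between 0.047 and 0.056 m and horizontal distance between square_lid and square_tub below 0.012 m and z of square_lid in the frame of square_tub between 0.047 and 0.056 m and horizontal distance between oblong_lid and rail below 0.012 m and z of oblong_lid in the frame of rail between 0.047 and 0.056 m and distance of each of left_lid, right_lid from where it was at the start of the episode below 0.008 m); the robot touches nothing.
It fails at once if the lid already on the rail's left well was shifted by more than 8 mm or tipped (distance of left_lid from where it was at the start of the episode above 0.008 m or angle between left_lid's own z axis and vertical above 0.15 rad).
It fails at once if the lid already on the rail's right well was shifted by more than 8 mm or tipped (distance of right_lid from where it was at the start of the episode above 0.008 m or angle between right_lid's own z axis and vertical above 0.15 rad).
It fails at once if the big tub was pushed more than 25 mm or tipped (distance of big_tub from where it was at the start of the episode above 0.025 m or angle between big_tub's own z axis and vertical above 0.3 rad).
It fails at once if the small tub was pushed more than 25 mm or tipped (distance of small_tub from where it was at the start of the episode above 0.025 m or angle between small_tub's own z axis and vertical above 0.3 rad).
It fails at once if the square tub was pushed more than 25 mm or tipped (distance of square_tub from where it was at the start of the episode above 0.025 m or angle between square_tub's own z axis and vertical above 0.3 rad).
It also fails if it takes over 120 s, if anything falls off the work surface, if the arm or the gripper's body presses on something with over 40 N, if the wrist force passes 120 N, or if a joint passes its speed limit or range.

## Working session

There is one attempt and no reset: what is moved stays moved. The work goes in short steps, Python scripts to look and compute and a tool call to move; the robot and the scene stay as the last step left them, time stands still between calls to the robot, and variables do not carry over. Pictures are saved under pics/ and viewed, at most 14 in all, crops included, and the job is handed in when it is done.

Besides the shell and the picture viewer there is one more tool, called after "Emit:" as name(argument=value, ...), one argument or row to a line, values as JSON. step_arm: Moves the arm, as the interface text tells. Its arguments: {"type":"object","properties":{"increments":{"type":"array","items":{"type":"number"}}},"required":["increments"]}

```bash
mkdir -p pics; ls; python3 - <<'E'
from station import *
import cv2
s=observe()
for k in s: print(k,s[k])
print(grip_point_offset)
for n in("scene","top"):
    cv2.imwrite(f"pics/{n}0.png",capture(n)[:,:,::-1]); print(n,calibration(n))
E
```

```text
pics
clock 0.0
joint_pos [ 1.21851697  0.41799466 -0.01031636  1.61417117  0.00466598  1.11070607
 -0.05304027]
joint_velocities [ 0.00163493  0.00075464  0.00139503 -0.00046803  0.00078646  0.00014467
  0.00060497]
joint_efforts [ 6.56809534e-04 -8.64439631e+01  6.79700095e-01 -4.34887362e+01
  1.92519987e-02  7.47613987e-03 -1.22604416e-05]
tcp_pos [ 0.19102433 -0.59472362  0.23064855]
orientation [[ 9.52106205e-01  3.05767205e-01 -4.37740548e-04]
 [ 3.05767513e-01 -9.52105480e-01  1.17637935e-03]
 [-5.70769494e-05 -1.25388491e-03 -9.99999212e-01]]
contact_force [ 0.64363411  0.34169082 -0.24973086]
torque [ 0.03989976 -0.03469658  0.01650772]
grip_force 0.0
opening 0.08555955955031158
0.0187
scene {'fx': 396.9917957789149, 'fy': 396.9917957789149, 'cx': 256.94225679143756, 'cy': 190.8906036718639, 'rvec': array([ 1.95099765,  1.82194689, -0.5525234 ]), 'tvec': array([-0.04966339, -0.37853184,  1.5073961 ])}
top {'fx': 388.7917571105504, 'fy': 388.7917571105504, 'cx': 257.53805428208415, 'cy': 189.87727553795742, 'rvec': array([ 1.88765347, -2.31209469,  0.25512507]), 'tvec': array([0.07765621, 0.47332106, 0.86107237])}
```

View pics/top0.png

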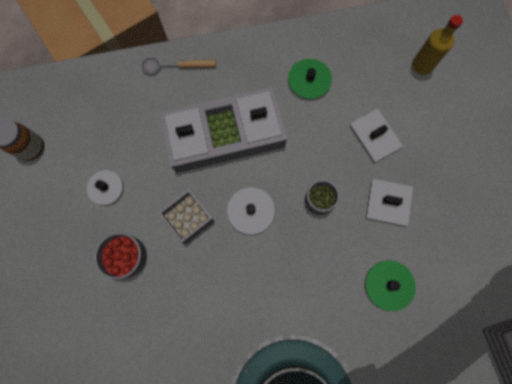

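View pics/scene0.png

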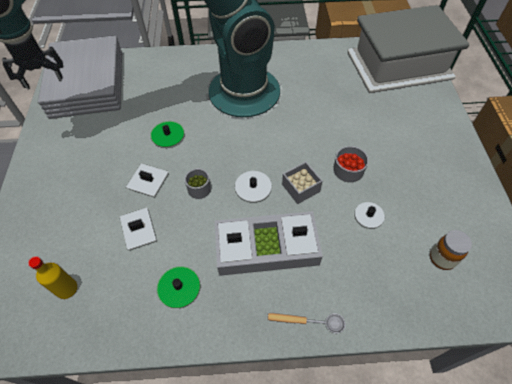

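Top view: the rail is at (225,130) with its middle well open. The tubs are tomatoes (121,256), mushrooms (187,217) and olives (322,195). The white lids are big (250,211), small (105,187), oblong (377,135) and square (390,202). The green discs are look-alikes. The scene view agrees.

```bash
cat > h.py <<'E'
from station import *
import cv2, numpy as np
def ray(px,cal,z):
    """pixels (N,2) -> world points on plane z"""
    R=cv2.Rodrigues(np.array(cal['rvec']))[0]; t=np.array(cal['tvec']); px=np.atleast_2d(px).astype(float)
    d=np.c_[(px[:,0]-cal['cx'])/cal['fx'],(px[:,1]-cal['cy'])/cal['fy'],np.ones(len(px))]@R
    o=-R.T@t
    return o+d*((z-o[2])/d[:,2])[:,None]
def blobs(mask,cal,z,amin=60):
    """contours cast onto plane z: centre, size, angle of min-area rect (mm, deg), pixel centre"""
    out=[]
    for c in cv2.findContours(mask.astype(np.uint8),cv2.RETR_EXTERNAL,cv2.CHAIN_APPROX_NONE)[0]:
        if cv2.contourArea(c)<amin: continue
        p=ray(c[:,0],cal,z)[:,:2]*1000
        (x,y),(w,h),a=cv2.minAreaRect(p.astype(np.float32))
        m=cv2.moments(p.astype(np.float32)); ctr=(m['m10']/m['m00'],m['m01']/m['m00'])
        out.append((np.round(c[:,0].mean(0)),np.round(ctr,1),np.round((x,y),1),np.round((w,h),1),round(a,1)))
    return out
def masks(im):
    h,s,v=cv2.split(cv2.cvtColor(im,cv2.COLOR_RGB2HSV))
    return dict(white=(s<30)&(v>165),red=((h<8)|(h>172))&(s>150)&(v>80),
      beige=(h>8)&(h<30)&(s>30)&(s<140)&(v>120),green=(h>25)&(h<50)&(s>90)&(v>40),black=(v<40))
E
python3 - <<'E'
from h import *
for n in('top','scene'):
    im=cv2.imread(f'pics/{n}0.png')[:,:,::-1].copy(); cal=calibration(n); M=masks(im)
    for k,z in dict(white=.015,red=.05,beige=.05,green=.05,black=.047).items():
        for b in blobs(M[k],cal,z,25):
            if 250<b[1][0]<950: print(n,k,*b)
im=cv2.imread('pics/top0.png')
print(im[150,180],im[211,235],im[300,300],im[217,205],im[132,378],im[256,100])
E
```

```text
top red [120. 255.] [392.5 320.6] [392.9 320.5] [80.1 81.6] 35.6
top red [456.  20.] [ 822.1 -618.4] [ 821.4 -617.7] [26.  27.8] 72.2
top beige [196.  62.] [838.8  67.1] [838.6  68.7] [86.9 10.7] 81.0
top green [322. 196.] [ 434.  -164.7] [ 434.  -163.7] [56.1 52.7] 24.9
top green [223. 128.] [650.   33.3] [650.3  33.6] [82.4 62.6] 2.4
top black [142. 258.] [375.8 271.2] [378.  271.1] [14.4 56.6] 72.7
top black [392. 200.] [ 392.3 -323. ] [ 392.6 -322.6] [39.3 14.8] 66.7
top black [101. 185.] [565.5 342.8] [566.4 343.1] [27.6 15.5] 45.7
top black [378. 132.] [ 563.8 -337.1] [ 564.1 -337.3] [13.4 44.7] 15.6
top black [184. 131.] [662.8 127.9] [662.7 127.3] [22.2 36.9] 0.4
top black [258. 114.] [670.8 -59. ] [671.  -58.8] [21.1 37. ] 4.7
top black [310.  75.] [ 747.7 -210.3] [ 746.9 -210.3] [17.8 33.7] 76.6
scene white [243. 251.] [636.1 -50.7] [634.2 -17.8] [137.8 184.7] 2.1
scene white [299. 234.] [621.5 131.3] [622.3 131.4] [126.4  90.7] 2.0
scene white [137. 228.] [ 568.2 -344. ] [ 567.7 -343.6] [117.6  84.8] 17.2
scene white [370. 214.] [571.2 350.8] [571.1 350.9] [86.9 83. ] 85.9
[... 429 characters left out ...]
een [267. 241.] [655.1  34.2] [654.9  34.1] [82.2 63.3] 2.1
scene green [197. 181.] [ 436.6 -164.4] [ 436.3 -165.1] [44.7 47.4] 49.2
scene black [234. 238.] [638.2 -56.9] [637.8 -56.8] [34.3 21.9] 86.0
scene black [299. 231.] [630.2 129.5] [630.2 129.6] [22.7 38.7] 2.3
scene black [136. 225.] [ 578.  -337.6] [ 577.8 -337.1] [24.8 36.7] 18.0
scene black [371. 211.] [580.9 344.8] [580.7 344.7] [16.4 31.5] 55.5
scene black [253. 182.] [453.    7.9] [452.4   8.1] [12.4 29.9] 86.4
scene black [146. 176.] [ 406.2 -323.7] [ 406.2 -323.8] [45.  22.5] 67.5
scene black [500. 153.] [397.5 807.1] [397.7 807.7] [15.8 77.1] 89.6
[133 129 130] [132 129 129] [103 104 105] [ 85 102 114] [26 30 31] [39 38 40]
```

The sizes match the specs: big 114, small 85, oblong 118x85, square 100 mm. I'll start with the square lid at about (393,-329) mm, whose x axis is about -23°, by moving above it for a close look.

Emit:
step_arm(
  increments=[85, 0.56, 0.74, 0, 1, 85, 0.56, 0.74, 0, 1, 85, 0.56, 0.74, 0, 1, 85, 0.56, 0.74, -0.2, 1, 85, 0.56, 0.74, -0.2, 1, 85, 0.56, 0.74, -0.2, 1, 85, 0, 0, 0, 0.1, 85, 0, 0, 0, 0],
)

```text
clock: 1.1
tcp_pos: [0.3924, -0.329, 0.1952]
orientation: [[0.398, 0.917, -0.001], [0.917, -0.398, 0.0], [-0.0, -0.0, -1.0]]
contact_force: [-0.5, -1.8, 0.9]
opening: 0.085
grip_force: 0.0
```

```bash
cat >> h.py <<'E'
def st():
    s=observe(); R=np.array(s['orientation']); print('t',round(s['clock'],2),'tcp',np.round(np.array(s['tcp_pos'])*1000,1),'yaw_y',round(float(np.degrees(np.arctan2(R[1,1],R[0,1]))),1),'open',round(s['opening']*1000,1),'F',np.round(s['contact_force'],1),'grip',round(float(s['grip_force']),1),'q7',round(float(s['joint_pos'][6]),2)); return s
def shot(name,fn):
    cal=calibration(name); im=np.array(capture(name)); cv2.imwrite('pics/'+fn,im[:,:,::-1]); return im,cal
E
python3 - <<'E'
from h import *
st()
im,cal=shot('wrist','w1.png'); M=masks(im)
for k,z in dict(white=.015,black=.047).items():
    for b in blobs(M[k],cal,z,200): print(k,*b)
E
```

```text
t 1.1 tcp [ 392.4 -329.   195.2] yaw_y -23.4 open 85.0 F [-0.5 -1.8  0.9] grip 0.0 q7 0.14
white [274. 164.] [ 415.6 -338.3] [ 407.3 -335.4] [102.   73.7] 66.7
white [430. 105.] [ 570.3 -342.8] [ 570.3 -343.1] [118.1  84.3] 17.6
black [254. 337.] [ 313.8 -512.8] [ 328.  -481.1] [173.6 598. ] 66.6
black [ 62. 196.] [ 215.2 -275.5] [ 215.5 -275.9] [41.1 22.4] 2.0
black [257. 170.] [ 396.6 -326.6] [ 396.9 -326. ] [43.  14.2] 66.6
black [438. 110.] [ 563.5 -339.2] [ 563.4 -339.2] [24.  47.7] 17.3
black [229.  15.] [ 428.8 -200.4] [ 426.7 -198.6] [17.  54.8] 72.3
```

View pics/w1.png

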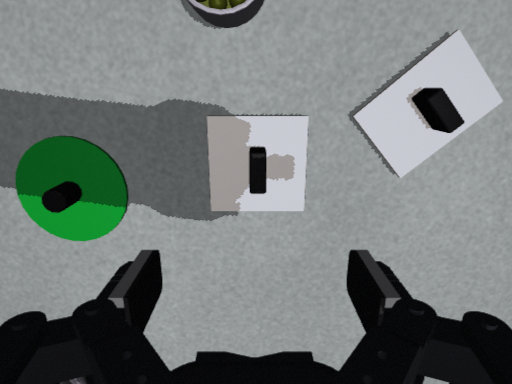

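The wrist view shows the square lid at cols 208–308, rows 115–211, half in shadow, with its bar at (257,170). The oblong lid is at upper right. I'll cast the lid's centre pixel.

```bash
python3 - <<'E'
from h import *
cal=calibration('wrist'); print(ray([[258,163.2],[207.5,163],[308,163],[258,115],[258,211.5]],cal,.015)*1000); print(ray([[258,154],[258,193]],cal,.047)*1000)
R=cv2.Rodrigues(cal['rvec'])[0];print(-R.T@cal['tvec'])
E
```

```text
[[ 397.07101246 -327.67955742   15.        ]
 [ 349.73930702 -306.84670327   15.        ]
 [ 444.1022291  -347.92503037   15.        ]
 [ 416.1476113  -283.39887534   15.        ]
 [ 376.0905236  -376.37955705   15.        ]]
[[ 403.0115379  -312.92325536   47.        ]
 [ 388.15863435 -347.39987802   47.        ]]
[ 0.42271793 -0.25837241  0.33844517]
```

Emit:
step_arm(
  increments=[60, 0.07, 0, -0.6, 0, 60, 0, 0, -0.6, 0, 60, 0, 0, -0.7, 0, 60, 0, 0, -0.6, 0, 60, 0, 0, -0.42, 0, 60, 0, 0, 0, 0, 5, 0, 0, 0, 0, 5, 0, 0, 0, 0],
)

```text
clock: 2.15
tcp_pos: [0.3973, -0.3294, 0.0212]
orientation: [[0.398, 0.918, 0.001], [0.918, -0.398, -0.001], [-0.001, 0.002, -1.0]]
contact_force: [-0.2, -0.3, 0.5]
opening: 0.0242
grip_force: 0.0
```

Emit:
step_arm(
  increments=[5, 0, 0, 0, 0, 5, 0, 0, 0, 0, 5, 0, 0, 0, 0],
)

```text
clock: 2.52
tcp_pos: [0.3973, -0.3292, 0.0212]
orientation: [[0.397, 0.918, 0.001], [0.918, -0.397, -0.001], [-0.001, 0.001, -1.0]]
contact_force: [-1.9, 0.5, 10.9]
opening: 0.015
grip_force: 59.3
```

Emit:
step_arm(
  increments=[5, 0, 0, 0.5, 0, 5, 0, 0, 1, 0, 5, 0, 0, 1, 0, 5, 0.1, 0.81, 0.1, 0.64, 5, 0.1, 0.81, 0.1, 0.64, 5, 0.1, 0.81, 0, 0.64, 5, 0.1, 0.81, 0, 0.64, 5, 0.1, 0.81, 0, 0.64],
)

```text
clock: 3.52
tcp_pos: [0.4269, -0.0842, 0.1827]
orientation: [[-0.041, 0.999, 0.001], [0.999, 0.041, -0.001], [-0.001, 0.001, -1.0]]
contact_force: [1.1, 0.3, -2.0]
opening: 0.0151
grip_force: 59.1
```

Emit:
step_arm(
  increments=[5, 0.1, 0.81, 0, 0.64, 5, 0.1, 0.81, 0, 0.64, 5, 0.1, 0.81, 0, 0.64, 5, 0.1, 0.81, 0, 0.64, 5, 0.1, 0.6, 0, 0.64, 5, 0, 0, 0, 0, 5, 0, 0, 0, 0],
)

```text
clock: 4.4
tcp_pos: [0.4568, 0.1442, 0.1822]
orientation: [[-0.466, 0.885, -0.0], [0.885, 0.466, -0.001], [-0.001, -0.0, -1.0]]
contact_force: [-0.5, -0.0, -1.3]
opening: 0.0148
grip_force: 59.1
```

```bash
python3 - <<'E'
from h import *
st()
im,cal=shot('wrist','w2.png'); M=masks(im)
for k,z in dict(beige=.05,white=.15).items():
    for b in blobs(M[k],cal,z,200): print(k,*b)
E
```

```text
t 4.4 tcp [456.8 144.2 182.2] yaw_y 27.8 open 14.8 F [-0.5 -0.  -1.3] grip 59.1 q7 -0.11
beige [259. 131.] [439.7 183.8] [439.7 183.8] [17.5 17.3] 84.5
beige [265. 136.] [450.5 183.8] [441.4 181.3] [73.8 23.6] 27.7
beige [225. 129.] [415.7 171.5] [415.7 171.2] [19.4 17.5] 26.9
white [251. 335.] [492.1  71.5] [493.8  72.1] [31.6 31.5] 26.4
white [287. 162.] [454.6 160.8] [449.2 145.7] [352.8 232.8] 29.5
```

View pics/w2.png

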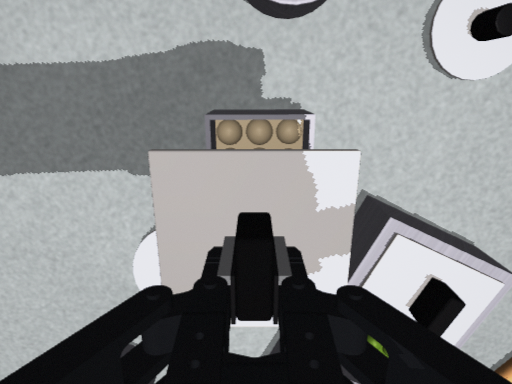

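The held square lid covers most of the tub. The tub's far rim edge shows at row ~112, cols 208–314, and the lid's far edge is at row 150, cols 150–360. I'll cast both.

```bash
python3 - <<'E'
from h import *
s=observe();cal=calibration('wrist'); R=np.array(s['orientation']);t=np.array(s['tcp_pos'])
im=cv2.imread('pics/w2.png')
for r in (112,120): print(r,im[r,200:222].mean(1).astype(int),im[r,300:324].mean(1).astype(int))
for c in (240,275): print(c,im[100:125,c].mean(1).astype(int),im[140:158,c].mean(1).astype(int))
P=ray([[207,112],[315,112],[260,110]],cal,.062); L=ray([[150,151],[360,150],[255,150.5]],cal,.176)
print(P*1000,L*1000); print('tool frame',(P-t)@R*1000,(L-t)@R*1000)
print('scene'); 
E
```

```text
112 [113 114 114 113 111 110 111 102  89  76  57  54  54  54  52  56  54  54
  55  54  53  54] [ 55  54  56  54  54  55  53  54  60  73  93 133 170 183 186 187 186 182
 182 183 180 182 182 181]
120 [106 106 106 108 113 120 123 125 124 107  72  55  55  55  65 115 149 149
 149 149 149 148] [199 145 145 111  60  68  67  68  70 112 192 224 224 223 216 198 189 192
 194 193 191 188 188 187]
240 [116 117 116 113 110 110 108 111 112  89  60  53  54  54  84 120 127 126
 127 131 150 152 152 149 134] [144 148 148 148 148 150 148 148 147  96 108 158 178 181 182 182 182 182]
275 [112 111 109 110 114 116 119 117 117  84  60  53  54  54  82 119 123 123
 124 134 147 150 150 149 151] [146 148 147 147 148 146 146 147 147  96 109 163 178 182 182 184 182 182]
[[395.76532164 178.60066639  62.        ]
 [471.75222542 218.50089723  62.        ]
 [432.32572541 199.54356182  62.        ]] [[390.23077431 164.81614621 176.        ]
 [476.87618466 210.83897611 176.        ]
 [433.56653106 187.83449367 176.        ]]
tool frame [[ 59.33771797 -37.87542136 120.12733473]
 [ 59.32876279  47.9501989  120.09916005]
 [ 60.87851803   4.23032295 120.11234781]] [[ 49.62167485 -49.2223509    6.13834444]
 [ 50.07703863  48.88636223   6.10578659]
 [ 49.84942533  -0.15321601   6.12206061]]
scene
```

Emit:
step_arm(
  increments=[5, -0.05, 0.23, 0, 0, 5, 0, 0, -0.5, 0, 5, 0, 0, -0.5, 0, 5, 0, 0, -0.4, 0, 5, 0, 0, -0.25, 0, 5, 0, 0, -0.15, 0, 5, 0, 0, 0, 0, 5, 0, 0, 0, 0],
)

```text
clock: 5.45
tcp_pos: [0.4542, 0.1587, 0.0745]
orientation: [[-0.466, 0.885, 0.001], [0.885, 0.466, 0.0], [-0.0, 0.001, -1.0]]
contact_force: [-0.1, -0.4, -1.7]
opening: 0.0148
grip_force: 59.1
```

Emit:
step_arm(
  increments=[30, 0, 0, 0, 0, 40, 0, 0, 0, 0, 40, 0, 0, 0, 0, 40, 0, 0, 0.3, 0, 40, 0, 0, 0.8, 0, 60, 0, 0, 0.9, 0, 60, -0.1, -0.8, 0, 0, 60, -0.1, -0.9, 0, 0],
)

```text
clock: 6.45
tcp_pos: [0.4419, 0.056, 0.1957]
orientation: [[-0.468, 0.884, 0.002], [0.884, 0.468, -0.0], [-0.001, 0.002, -1.0]]
contact_force: [1.5, 0.0, -0.2]
opening: 0.0601
grip_force: 0.0
```

Emit:
step_arm(
  increments=[60, -0.02, -0.8, 0, 0, 60, 0, 0, 0, 0],
)

```text
clock: 6.7
tcp_pos: [0.4406, 0.0055, 0.1951]
orientation: [[-0.462, 0.887, 0.001], [0.887, 0.462, -0.001], [-0.001, 0.0, -1.0]]
contact_force: [-0.1, 1.5, -0.2]
opening: 0.0601
grip_force: 0.0
```

```bash
python3 - <<'E'
from h import *
s=st()
im,cal=shot('wrist','w3.png'); M=masks(im)
R=np.array(s['orientation']);t=np.array(s['tcp_pos'])
h,sa,v=cv2.split(cv2.cvtColor(im,cv2.COLOR_RGB2HSV))
for k,m,z in (('lid',(v>140)&(sa<30),.015),('black',v<40,.047)):
    for b in blobs(m,cal,z,300): print(k,*b)
E
```

```text
t 6.7 tcp [440.6   5.5 195.1] yaw_y 27.5 open 60.1 F [-0.1  1.5 -0.2] grip 0.0 q7 0.26
lid [118. 373.] [ 410.4 -316.2] [ 403.5 -314.9] [47.3 42.5] 27.5
lid [289. 172.] [459.1 -32.5] [466. -38.] [646.  403.8] 27.5
black [257. 333.] [ 529.7 -167.8] [ 516.3 -136.3] [598.8 182.9] 27.5
black [258. 171.] [441.6   9.8] [441.8  10.2] [20.6 26.8] 27.5
black [371.  20.] [464.8 163.6] [465.4 163.3] [27.6 31.4] 27.7
```

View pics/w3.png

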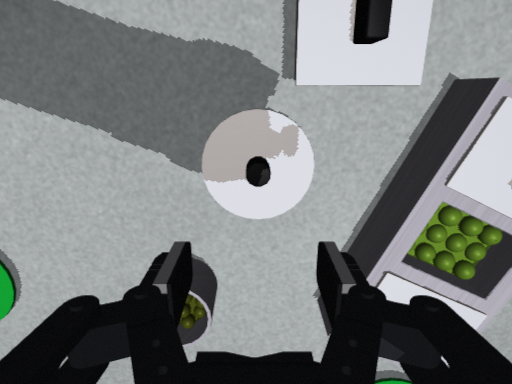

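Wrist view: the big lid is at cols 202–314, rows 109–219, with its knob at (258,171). The placed square lid at top looks square on its tub. The big lid's centre is about (441,8), so I'll descend and grip.

Emit:
step_arm(
  increments=[60, 0.01, 0.05, -0.6, 0, 60, 0, 0, -0.7, 0, 60, 0, 0, -0.7, 0, 60, 0, 0, -0.5, 0, 60, 0, 0, -0.4, 0, 60, 0, 0, 0, 0, 10, 0, 0, 0, 0, 10, 0, 0, 0, 0],
)

```text
clock: 7.75
tcp_pos: [0.442, 0.0117, 0.0211]
orientation: [[-0.467, 0.884, 0.002], [0.884, 0.467, -0.0], [-0.001, 0.001, -1.0]]
contact_force: [-7.0, -4.2, 5.7]
opening: 0.0245
grip_force: 3.8
```

Emit:
step_arm(
  increments=[10, 0, 0, 0, 0, 10, 0, 0, 0, 0, 10, 0, 0, 0, 0],
)

```text
clock: 8.12
tcp_pos: [0.4421, 0.0117, 0.0213]
orientation: [[-0.466, 0.885, 0.002], [0.885, 0.466, -0.0], [-0.001, 0.001, -1.0]]
contact_force: [-3.4, 0.1, 14.9]
opening: 0.0222
grip_force: 58.0
```

Emit:
step_arm(
  increments=[10, 0, 0, 0.75, 0, 10, 0, 0, 1, 0, 10, 0, 0, 1, 0, 10, -0.08, 0.8, 0, 0, 10, -0.08, 0.9, 0, 0, 10, -0.08, 0.9, 0, 0, 10, -0.08, 0.9, 0, 0, 10, -0.08, 0.9, 0, 0],
)

```text
clock: 9.12
tcp_pos: [0.417, 0.277, 0.1858]
orientation: [[-0.466, 0.885, 0.001], [0.885, 0.466, -0.0], [-0.001, 0.001, -1.0]]
contact_force: [0.6, -0.2, -1.7]
opening: 0.0226
grip_force: 59.8
```

Emit:
step_arm(
  increments=[10, 0, 0, 0, 0, 10, 0, 0, 0, 0],
)

```text
clock: 9.38
tcp_pos: [0.4172, 0.2752, 0.1853]
orientation: [[-0.467, 0.884, 0.0], [0.884, 0.467, -0.001], [-0.001, -0.0, -1.0]]
contact_force: [0.8, -0.6, -2.0]
opening: 0.0222
grip_force: 59.7
```

```bash
python3 - <<'E'
from h import *
s=st()
im,cal=shot('wrist','w4.png')
E
```

```text
t 9.38 tcp [417.2 275.2 185.3] yaw_y 27.8 open 22.2 F [ 0.8 -0.6 -2. ] grip 59.7 q7 -0.45
```

View pics/w4.png

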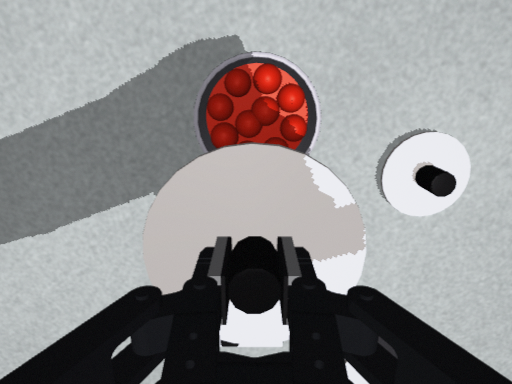

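The tub's rim spans cols 196–321 with its top at row 51. The held lid spans cols 143–366 with its top at row 143. The small lid is at cols 381–470, rows 131–216.

```bash
python3 - <<'E'
from h import *
s=observe();cal=calibration('wrist'); R=np.array(s['orientation']);t=np.array(s['tcp_pos'])
im=cv2.imread('pics/w4.png')
print(im[110,188:206].mean(1).astype(int),im[110,308:328].mean(1).astype(int)); print(im[44:66,258].mean(1).astype(int),im[135:152,255].mean(1).astype(int),im[242,138:150].mean(1).astype(int),im[242,358:372].mean(1).astype(int))
P=ray([[196,113],[321,113],[258.5,51]],cal,.062); L=ray([[143,242],[366.5,242],[255,143]],cal,.179)
print(P*1000); print('tool',(P-t)@R*1000,(L-t)@R*1000)
print(ray([[381,174],[470,174],[425.5,174]],cal,.015)*1000)
E
```

```text
[123 120 121 119 119 121 126 128 129 112  71  43  42  44  43  45  44  42] [ 50  49  49  47  47  48  50  74 169 224 221 206 180 163 180 180 184 187
 188 188]
[192 192 193 191 190 189 191 159 194 210 221 226 189  84  52  52  53  52
  50 130 136 136] [ 38  57  68  70  69  70  72  79  93 172 192 193 193 192 192 191 192] [189 187 185 187 188 187 188 187 187 187 188 188] [187 187 187 187 187 208 232 228 201 193 193 196 197 194]
[[348.61816595 304.11944571  62.        ]
 [437.64659079 350.9421857   62.        ]
 [371.53530471 368.15748891  62.        ]]
tool [[ 58.31866124 -47.22901822 123.22522959]
 [ 58.30467368  53.36138443 123.21470376]
 [104.32166631   2.86876775 123.18533365]] [[  2.51337846 -57.49397916   6.26830226]
 [  2.4630295   56.98625099   6.25634892]
 [ 53.33200717  -0.18360742   6.22402382]]
[[532.13322548 329.27349138  15.        ]
 [611.21486311 370.85151279  15.        ]
 [571.67011459 350.060436    15.        ]]
```

Emit:
step_arm(
  increments=[10, -0.21, 0.43, 0, 0, 10, -0.2, 0.42, 0, 0, 10, 0, 0, -0.6, 0, 10, 0, 0, -0.6, 0, 10, 0, 0, -0.4, 0, 10, 0, 0, -0.25, 0, 10, 0, 0, 0, 0, 10, 0, 0, 0, 0],
)

```text
clock: 10.42
tcp_pos: [0.3932, 0.3263, 0.0746]
orientation: [[-0.466, 0.885, 0.001], [0.885, 0.466, 0.0], [-0.0, 0.001, -1.0]]
contact_force: [-0.9, 0.1, -2.3]
opening: 0.0222
grip_force: 62.5
```

Emit:
step_arm(
  increments=[35, 0, 0, 0, 0, 50, 0, 0, 0, 0, 50, 0, 0, 0, 0, 50, 0, 0, 0.3, 0, 50, 0, 0, 0.8, 0, 60, 0, 0, 0.9, 0, 60, 0.7, 0.1, 0, 0, 60, 0.8, 0.1, 0, 0],
)

```text
clock: 11.42
tcp_pos: [0.4841, 0.3388, 0.1966]
orientation: [[-0.467, 0.884, 0.003], [0.884, 0.467, 0.001], [-0.001, 0.003, -1.0]]
contact_force: [0.1, -0.0, 0.4]
opening: 0.0601
grip_force: 0.0
```

Emit:
step_arm(
  increments=[60, 0.8, 0.1, 0, 0, 60, 0.68, 0.1, 0, 0, 60, 0, 0, 0, 0, 60, 0, 0, 0, 0],
)

```text
clock: 11.92
tcp_pos: [0.5707, 0.3509, 0.1949]
orientation: [[-0.467, 0.884, -0.0], [0.884, 0.467, 0.001], [0.001, -0.0, -1.0]]
contact_force: [-1.1, -0.7, 0.3]
opening: 0.0599
grip_force: 0.0
```

```bash
python3 - <<'E'
from h import *
s=st()
im,cal=shot('wrist','w5.png'); M=masks(im)
h,sa,v=cv2.split(cv2.cvtColor(im,cv2.COLOR_RGB2HSV))
for k,m,z in (('lid',(v>165)&(sa<30),.015),('black',v<40,.047)):
    for b in blobs(m,cal,z,300): print(k,*b)
E
```

```text
t 11.93 tcp [570.7 350.9 194.9] yaw_y 27.9 open 59.9 F [-1.1 -0.7  0.3] grip 0.0 q7 -0.45
lid [118. 374.] [542.7  30.2] [536.8  31.4] [43.9 40.8] 27.8
lid [210. 344.] [618.6 126. ] [628.8 123.1] [88.1 16.8] 2.3
lid [ 33. 287.] [423.8 120. ] [429.1 101.5] [141.9 121.8] 27.8
lid [291. 135.] [620.7 356.7] [623.6 322.4] [582.1 403.2] 27.9
black [239. 326.] [650.3 177.9] [643.6 216.4] [597.4 196.3] 27.8
black [255. 173.] [570.3 352.6] [570.2 352.9] [20.6 26.9] 27.8
black [ 34. 117.] [373.7 306.1] [374.2 305.9] [47.7 26.9] 32.8
black [125. 115.] [446.9 343.5] [446.5 340.7] [17.2 54.5] 21.4
```

View pics/w5.png

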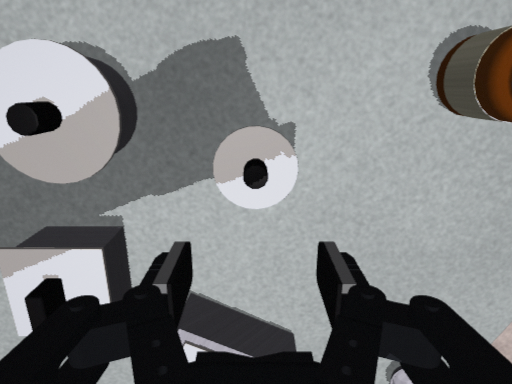

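The small lid is at cols 213–298, rows 126–209, with its knob at (255,173), so its centre is about (571,351), directly below the TCP. The big lid at left and the square lid at lower left look seated. Descending.

Emit:
step_arm(
  increments=[60, 0, 0, -0.6, 0, 60, 0, 0, -0.7, 0, 60, 0, 0, -0.7, 0, 60, 0, 0, -0.5, 0, 60, 0, 0, -0.4, 0, 60, 0, 0, 0, 0, 10, 0, 0, 0, 0, 10, 0, 0, 0, 0],
)

```text
clock: 12.98
tcp_pos: [0.5721, 0.3509, 0.0214]
orientation: [[-0.466, 0.885, 0.001], [0.885, 0.466, 0.001], [0.0, 0.002, -1.0]]
contact_force: [-0.4, 0.4, 0.5]
opening: 0.024
grip_force: 0.0
```

Emit:
step_arm(
  increments=[10, 0, 0, 0, 0, 10, 0, 0, 0, 0, 10, 0, 0, 0, 0],
)

```text
clock: 13.35
tcp_pos: [0.5721, 0.3509, 0.0217]
orientation: [[-0.466, 0.885, 0.002], [0.885, 0.466, 0.001], [-0.0, 0.002, -1.0]]
contact_force: [-1.7, -1.4, 9.3]
opening: 0.022
grip_force: 58.4
```

Emit:
step_arm(
  increments=[10, 0, 0, 0.75, 0, 10, 0, 0, 1, 0, 10, 0, 0, 1, 0, 10, -0.18, -0.84, 0, 0, 10, -0.18, -0.84, 0, 0, 10, -0.18, -0.84, 0, 0, 10, -0.18, -0.84, 0, 0, 10, -0.18, -0.84, 0, 0],
)

```text
clock: 14.35
tcp_pos: [0.5171, 0.0969, 0.1857]
orientation: [[-0.466, 0.885, 0.001], [0.885, 0.466, -0.001], [-0.001, 0.001, -1.0]]
contact_force: [2.5, -0.9, -1.4]
opening: 0.0219
grip_force: 59.2
```

Emit:
step_arm(
  increments=[10, -0.18, -0.84, 0, 0, 10, -0.18, -0.84, 0, 0, 10, -0.18, -0.84, 0, 0, 10, -0.18, -0.84, 0, 0, 10, -0.17, -0.84, 0, 0, 10, -0.15, -0.84, 0, 0, 10, 0, 0, 0, 0, 10, 0, 0, 0, 0],
)

```text
clock: 15.35
tcp_pos: [0.4553, -0.2034, 0.1855]
orientation: [[-0.467, 0.884, 0.001], [0.884, 0.467, -0.0], [-0.001, 0.0, -1.0]]
contact_force: [0.0, 0.8, -0.7]
opening: 0.0217
grip_force: 59.2
```

```bash
python3 - <<'E'
from h import *
s=st()
im,cal=shot('wrist','w6.png')
E
```

```text
t 15.35 tcp [ 455.3 -203.4  185.5] yaw_y 27.8 open 21.7 F [ 0.   0.8 -0.7] grip 59.2 q7 0.6
```

View pics/w6.png

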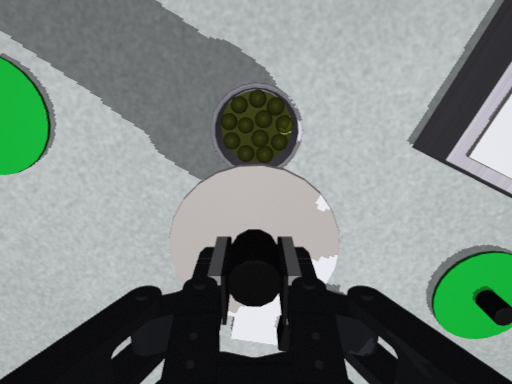

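The small tub's rim spans cols ~210–303 with its top at row ~83. The held lid spans cols 169–339 with its top at row 165.

```bash
python3 - <<'E'
from h import *
s=observe();cal=calibration('wrist'); R=np.array(s['orientation']);t=np.array(s['tcp_pos'])
im=cv2.imread('pics/w6.png')
print(im[130,202:222].mean(1).astype(int),im[130,290:310].mean(1).astype(int),im[76:98,257].mean(1).astype(int),im[160:170,254].mean(1).astype(int))
P=ray([[209.5,130],[303,130],[257,83.5]],cal,.062); L=ray([[169,242],[339,242],[254,166]],cal,.179)
print(P*1000); print('tool',(P-t)@R*1000,(L-t)@R*1000)
E
```

```text
[112 112 113 113 112 115 114 114 109 112 123 124 108  70  40  43  42  42
  42  46] [ 39  49  46  46  44  47  44  54 155 212 212 201 172 161 179 179 183 184
 184 185] [115 115 114 113 112 111 102 117 138 133 122 105  54  54  34  31  34  34
  36  42  45  48] [ 42  48  55  56  80  93 165 187 188 186]
[[ 401.90506303 -180.68712883   62.        ]
 [ 469.53892786 -144.92974944   62.        ]
 [ 419.28702871 -130.65066862   62.        ]]
tool [[ 44.74372813 -36.94994216 123.42832545]
 [ 44.72323156  39.55449569 123.44885458]
 [ 80.8439958    1.8128066  123.42034286]] [[  2.4077998  -44.22961483   6.44790713]
 [  2.3471038   42.97167319   6.47132564]
 [ 42.33420752  -0.63726738   6.43927194]]
```

Emit:
step_arm(
  increments=[10, -0.16, 0.34, 0, 0, 10, -0.16, 0.33, 0, 0, 10, 0, 0, -0.6, 0, 10, 0, 0, -0.6, 0, 10, 0, 0, -0.4, 0, 10, 0, 0, -0.25, 0, 10, 0, 0, 0, 0, 10, 0, 0, 0, 0],
)

```text
clock: 16.4
tcp_pos: [0.4363, -0.1634, 0.0745]
orientation: [[-0.467, 0.884, 0.001], [0.884, 0.467, -0.0], [-0.001, 0.0, -1.0]]
contact_force: [0.3, 0.1, -1.2]
opening: 0.0223
grip_force: 61.5
```

Emit:
step_arm(
  increments=[35, 0, 0, 0, 0, 50, 0, 0, 0, 0, 50, 0, 0, 0, 0, 50, 0, 0, 0.3, 0, 50, 0, 0, 0.8, 0, 60, 0, 0, 0.9, 0, 60, 0.55, -0.75, 0, -0.33, 60, 0.55, -0.75, 0, -0.33],
)

```text
clock: 17.4
tcp_pos: [0.503, -0.2554, 0.1969]
orientation: [[-0.382, 0.924, 0.002], [0.924, 0.382, -0.003], [-0.004, 0.001, -1.0]]
contact_force: [0.2, 0.4, 0.5]
opening: 0.06
grip_force: 0.0
```

Emit:
step_arm(
  increments=[60, 0.55, -0.75, 0, -0.33, 60, 0.55, -0.75, 0, -0.33, 60, 0, 0, 0, 0, 60, 0, 0, 0, 0],
)

```text
clock: 17.9
tcp_pos: [0.5679, -0.3429, 0.1949]
orientation: [[-0.297, 0.955, 0.0], [0.955, 0.297, 0.001], [0.001, 0.001, -1.0]]
contact_force: [-0.1, 1.0, 0.4]
opening: 0.0597
grip_force: 0.0
```

```bash
python3 - <<'E'
from h import *
s=st()
im,cal=shot('wrist','w7.png'); M=masks(im)
h,sa,v=cv2.split(cv2.cvtColor(im,cv2.COLOR_RGB2HSV))
for k,m,z in (('lid',(v>190)&(sa<30),.015),('black',v<40,.047)):
    for b in blobs(m,cal,z,300): print(k,*b)
E
```

```text
t 17.9 tcp [ 567.9 -342.9  194.9] yaw_y 17.3 open 59.7 F [-0.1  1.   0.4] grip 0.0 q7 0.52
lid [269. 172.] [ 593.3 -347.6] [ 569.9 -342.1] [118.   83.1] 17.3
black [254. 333.] [ 626.5 -528.2] [ 617.3 -495.1] [597.3 182.3] 17.2
black [256. 172.] [ 569. -340.] [ 569.  -339.8] [14.2 42.2] 17.3
black [494. 100.] [ 746.  -217.3] [ 745.9 -217.3] [37.  22.1] 14.8
```

View pics/w7.png

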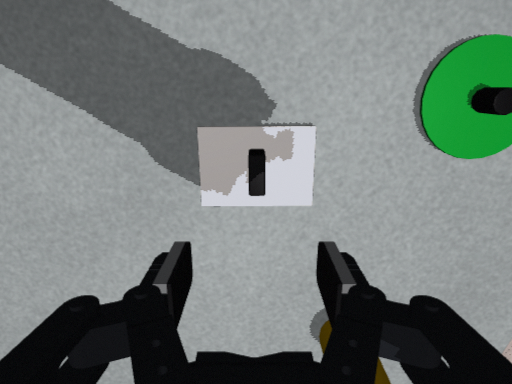

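The oblong lid is at cols 198–316, rows 125–207, square to the gripper and centred at about (569.9,-342). Gripping.

Emit:
step_arm(
  increments=[60, 0.03, 0, -0.6, 0, 60, 0, 0, -0.7, 0, 60, 0, 0, -0.7, 0, 60, 0, 0, -0.5, 0, 60, 0, 0, -0.4, 0, 60, 0, 0, 0, 0, 5, 0, 0, 0, 0, 5, 0, 0, 0, 0],
)

```text
clock: 18.95
tcp_pos: [0.5703, -0.344, 0.0214]
orientation: [[-0.296, 0.955, 0.001], [0.955, 0.296, -0.001], [-0.001, 0.001, -1.0]]
contact_force: [0.5, -0.1, -0.6]
opening: 0.0245
grip_force: 0.0
```

Emit:
step_arm(
  increments=[5, 0, 0, 0, 0, 5, 0, 0, 0, 0, 5, 0, 0, 0, 0],
)

```text
clock: 19.32
tcp_pos: [0.5703, -0.3441, 0.0213]
orientation: [[-0.296, 0.955, 0.001], [0.955, 0.296, -0.001], [-0.001, 0.001, -1.0]]
contact_force: [-0.5, 0.8, 8.2]
opening: 0.0154
grip_force: 59.9
```

Emit:
step_arm(
  increments=[5, 0, 0, 0.75, 0, 5, 0, 0, 1, 0, 5, 0, 0, 1, 0, 5, 0.2, 0.76, 0.1, -0.27, 5, 0.2, 0.76, 0.1, -0.27, 5, 0.2, 0.76, 0, -0.27, 5, 0.2, 0.76, 0, -0.27, 5, 0.2, 0.76, 0, -0.27],
)

```text
clock: 20.32
tcp_pos: [0.6299, -0.1142, 0.1976]
orientation: [[-0.111, 0.994, 0.0], [0.994, 0.111, -0.0], [-0.0, 0.0, -1.0]]
contact_force: [0.2, 0.1, -1.9]
opening: 0.0144
grip_force: 59.0
```

Emit:
step_arm(
  increments=[5, 0.2, 0.76, 0, -0.27, 5, 0.2, 0.74, 0, -0.27, 5, 0, 0, 0, 0, 5, 0, 0, 0, 0],
)

```text
clock: 20.82
tcp_pos: [0.6536, -0.026, 0.1973]
orientation: [[-0.037, 0.999, 0.0], [0.999, 0.037, -0.001], [-0.001, -0.0, -1.0]]
contact_force: [0.4, -0.7, -1.3]
opening: 0.0148
grip_force: 59.0
```

```bash
python3 - <<'E'
from h import *
s=st()
im,cal=shot('wrist','w8.png')
E
```

```text
t 20.82 tcp [653.6 -26.  197.3] yaw_y 2.1 open 14.8 F [ 0.4 -0.7 -1.3] grip 59.0 q7 -0.24
```

View pics/w8.png

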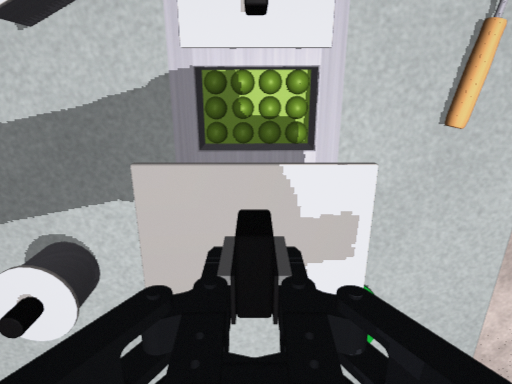

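The well mouth spans cols 195–319, rows 66–151, square to the picture. The held lid's far edge is at row 164, cols 132–377, and the left lid's near edge is at row ~47.

```bash
python3 - <<'E'
from h import *
s=observe();cal=calibration('wrist'); R=np.array(s['orientation']);t=np.array(s['tcp_pos'])
im=cv2.imread('pics/w8.png')
for r in (85,140): print(im[r,186:206].mean(1).astype(int),im[r,310:328].mean(1).astype(int))
print(im[58:76,250].mean(1).astype(int),im[143:170,250].mean(1).astype(int),im[40:54,230].mean(1).astype(int))
f=lambda px,z:np.round((ray(px,cal,z)-t)@R*1000,1)
print(f([[194.5,108],[319.5,108],[257,66],[257,151]],.062)); print('lid',f([[132,165],[377,164],[255,165]],.191)); print('left lid',f([[182,47],[332,47]],.067))
E
```

```text
[124 126 125 125 125 126 126 123 108  76  48  41  40  41  41  41  61  77
  58  40] [ 58  44  45  44  45  46  46  78 154 198 203 200 199 202 203 203 203 196]
[123 124 126 123 125 125 125 124 126 128 127 117  86  50  40  39  41  42
  46  62] [ 46  47  46  48 117 182 206 205 203 202 205 205 206 204 202 203 203 204]
[213 215 215 215 215 216 216 177 131  60  47  95 153 160  83  50  58  67] [ 65  60  56  56  58  59  57  89 113 125 126 126 126 126 126 126 126 126
 127 107  88 137 169 184 187 186 185] [235 234 235 235 235 235 235 138 123 202 212 213 212 212]
[[ 61.3 -50.2 135.1]
 [ 61.3  54.4 135.1]
 [ 94.1   2.  135.1]
 [ 25.    2.2 135.2]]
lid [[ 42.7 -58.3   6.2]
 [ 43.1  57.7   6.1]
 [ 42.6  -0.    6.1]]
left lid [[107.7 -56.4 130.1]
 [107.7  60.3 130.1]]
```

Emit:
step_arm(
  increments=[5, 0, 0.5, 0, 0, 5, 0, 0.485, 0, 0, 5, 0, 0, -0.5, 0, 5, 0, 0, -0.6, 0, 5, 0, 0, -0.4, 0, 5, 0, 0, 0, 0, 5, 0, 0, 0, 0],
)

```text
clock: 21.75
tcp_pos: [0.6543, 0.0329, 0.1083]
orientation: [[-0.036, 0.999, 0.001], [0.999, 0.036, -0.0], [-0.0, 0.001, -1.0]]
contact_force: [0.4, 0.4, -1.6]
opening: 0.0152
grip_force: 58.9
```

Emit:
step_arm(
  increments=[5, 0, 0, -0.3, 0, 5, 0, 0, -0.16, 0, 5, 0, 0, -0.1, 0, 5, 0, 0, 0, 0, 5, 0, 0, 0, 0, 30, 0, 0, 0, 0, 30, 0, 0, 0, 0, 30, 0, 0, 0, 0],
)

```text
clock: 22.75
tcp_pos: [0.6538, 0.0335, 0.0735]
orientation: [[-0.037, 0.999, -0.0], [0.999, 0.037, -0.0], [-0.0, -0.0, -1.0]]
contact_force: [0.5, 0.0, 0.1]
opening: 0.0296
grip_force: 0.0
```

Emit:
step_arm(
  increments=[30, 0, 0, 0.2, 0, 30, 0, 0, 0.5, 0, 30, 0, 0, 0.9, 0, 30, 0, 0, 0.9, 0, 30, -0.3, -0.9, 0.5, 0, 30, -0.3, -0.9, 0, 0, 30, -0.3, -0.9, 0, 0, 30, -0.3, -0.9, 0, 0],
)

```text
clock: 23.75
tcp_pos: [0.5815, -0.1826, 0.2537]
orientation: [[-0.037, 0.999, 0.001], [0.999, 0.037, -0.001], [-0.001, 0.001, -1.0]]
contact_force: [1.1, -0.3, -0.5]
opening: 0.0303
grip_force: 0.0
```

Emit:
step_arm(
  increments=[30, -0.6, -0.7, 0, 0, 30, -0.6, -0.7, 0, 0, 30, -0.6, -0.7, 0, 0, 30, -0.6, -0.7, 0, 0, 30, -0.6, -0.7, 0, 0, 30, 0, 0, 0, 0, 30, 0, 0, 0, 0],
)

```text
clock: 24.62
tcp_pos: [0.4027, -0.3906, 0.2533]
orientation: [[-0.037, 0.999, 0.001], [0.999, 0.037, -0.0], [-0.0, 0.001, -1.0]]
contact_force: [0.2, 0.3, -0.8]
opening: 0.0301
grip_force: 0.0
```

```bash
python3 - <<'E'
from h import *
s=st()
for n in('top','scene'): 
    im,cal=shot(n,n+'9.png'); M=masks(im)
    h,sa,v=cv2.split(cv2.cvtColor(im,cv2.COLOR_RGB2HSV))
    for k,m,z in (('white',(sa<30)&(v>(165 if n=='scene' else 125)),.067),('black',v<40,.099)):
        for b in blobs(m,cal,z,30):
            if 250<b[1][0]<950 and abs(b[1][1])<450: print(n,k,*b)
a=cv2.imread('pics/scene9.png')[130:280,180:400]; cv2.imwrite('pics/c9.png',cv2.resize(a,None,fx=3.5,fy=3.5,interpolation=cv2.INTER_CUBIC))
E
```

```text
t 24.62 tcp [ 402.7 -390.6  253.3] yaw_y 2.1 open 30.1 F [ 0.2  0.3 -0.8] grip 0.0 q7 0.59
top white [116. 255.] [394.5 320.8] [394.2 321.2] [108.6 109.5] 16.0
top white [184. 215.] [453.3 157.7] [453.4 157.9] [95.6 95.8] 27.8
top white [324. 194.] [ 435.9 -165.5] [ 436.5 -165.5] [81.2 80.3] 78.4
top white [186. 133.] [648.5 123. ] [648.5 123.1] [113.1  81.3] 3.1
top white [222. 125.] [652.6  34. ] [652.9  34.5] [114.5  82.2] 2.9
top white [258. 116.] [655.9 -56.5] [655.9 -56.4] [113.8  81. ] 3.0
top black [114. 254.] [391.9 315.1] [391.9 315.1] [25.9 16.2] 64.9
top black [183. 214.] [448.6 156. ] [449.3 155.5] [15.9 32.2] 28.3
top black [324. 193.] [ 432.2 -161.4] [ 432.2 -161.4] [14.1 21.2] 33.1
top black [185. 131.] [640.6 121.2] [640.9 121. ] [20.4 33.6] 3.4
top black [221. 122.] [644.5  34.7] [644.9  33.7] [20.5 31.9] 0.5
top black [258. 114.] [647.9 -55.3] [648.  -54.9] [18.8 33.8] 3.4
top black [310.  75.] [ 720.8 -197.2] [ 721.1 -197.4] [16.7 29.2] 76.6
scene white [252. 261.] [721.9  -7.2] [721.4  -8.9] [  7.1 168.4] 2.1
scene white [267. 238.] [651.9  34. ] [652.3  33. ] [120.3 272.2] 2.4
scene white [196. 177.] [ 433.9 -164.7] [ 432.7 -164.6] [86.8 85.8] 85.9
scene white [303. 176.] [452.7 158.9] [452.5 159.5] [ 99.6 100.6] 27.7
scene white [352. 157.] [393.8 322.7] [394.2 322.6] [114.5 112.7] 28.2
scene black [177. 284.] [ 782.7 -200.7] [ 782.2 -201.6] [25.1 17. ] 43.1
scene black [234. 238.] [664.4 -54.7] [664.  -54.8] [32.6 20.7] 86.0
scene black [267. 234.] [660.8  34.1] [659.8  34.1] [32.4 23.9] 86.0
scene black [299. 231.] [656.8 121.7] [656.9 121.7] [21.9 37.5] 3.9
scene black [195. 174.] [ 446.9 -161.8] [ 446.1 -161.9] [34.  16.4] 12.5
scene black [303. 172.] [464.5 156.6] [464.7 156.6] [22.3 44.7] 31.4
scene black [353. 154.] [407. 317.] [407.5 316.5] [16.1 37.4] 64.5
scene black [166. 130.] [ 265.5 -258.7] [ 265.5 -258.7] [40. 17.] 16.6
```

View pics/c9.png

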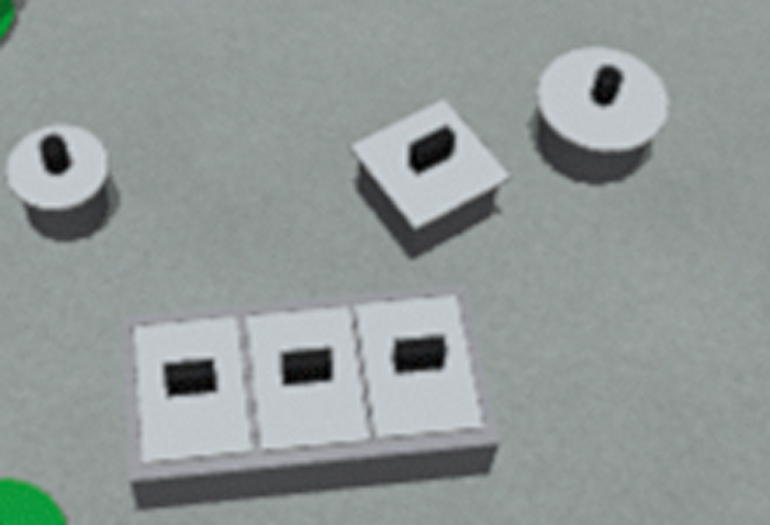

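View pics/top9.png

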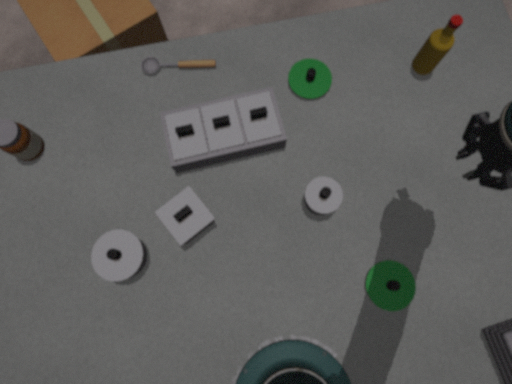

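Both views show every lid flat and centred to about 2 mm at the home height, with the neighbours evenly spaced. The arm is clear, so I'm handing in.

```bash
python3 -c "
from station import *
print(job_done())"
```

```text
the job is handed in; nothing more can be done
None
```

All four lids are on their containers and the job is handed in: the last camera views show each flat and centred to about 2 mm, with the tubs and the two rail lids where they were; the hand-in returned no verdict.

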